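# Sort the bench tools back onto their rests

### The arm

A 6-joint arm with a two-finger parallel gripper is mounted at the origin on a cart in front of the work surface, level with it; the furniture and walls round the work are solid. World frame = base frame: x ahead of the robot, y to its left, z up, the work surface at z = 0. Lengths are in mm, angles in degrees, forces in N, time in s.
With the tool pointing down it reaches from about 375 to 975 mm from the base axis. Payload 3.8 kg.
Tool frame: the origin (TCP) lies at the very end of the fingers, on their centre line; the grasp point (between the pads) lies 19 mm behind it (env.hold_point_z is the distance from the TCP to the grasp point, in mm); z points along the fingers, y is the line along which they close (so a half turn about z gives the same grasp; the last joint's range is limited). The gripper opens to 85 mm and grips with 20 to 120 N. Pads are 22 mm wide; open, the fingers measure 114 mm over their backs; the gripper's body (76 mm by 85 mm) begins 54 mm behind the grasp point. The pads swing forward as they close: fully open they stand 13 mm farther back than shut.
Start: joints at [-73.791, 15.12, 91.902, -0, 72.978, -2.114], TCP at [212.199, -640.773, 231.28] pointing down, gripper open.
Joint ranges: [-150.88, 150.88], [-54.13, 125.18], [17.81, 147.31], [-75.09, 255.09], [0, 152.58], [-146.25, 146.25]. Speed limits (degrees/s): [147.25, 147.25, 180, 180, 180, 180].

### API

Orientations are given as a 3x3 rotation matrix whose columns are the frame's x, y, z axes.
In Python, from plant import env gives the robot as it stands.
- The arm moves only by the tool carry_out, never from a script. Its argument "moves" is a list of rows, each a list of 7 numbers: the shift along the tool's x, y, z as a fraction of full scale, then the turn, a rotation vector about the tool's x, y, z as a fraction of full scale, then the opening, from 0 (shut) to 1 (fully open). In form: [[x, y, z, rx, ry, rz, hand], ...]. A call has exactly 10 rows; each row shifts and turns the commanded pose from where the row before left it, along the tool's axes as they then stand; what a row does not reach is not made up. Full scale, the value 1, is 0.2 m for a shift and 0.08 rad for a turn. A row lasts 1/10 s, in which the tool goes at most 50 mm and 8.59 degrees, less where a joint would pass 70% of its speed; a pose out of reach is approached as far as the arm can. A call with a number of a shift or a turn outside -1 to 1 is refused whole. A call with a gripper value outside its range is refused whole. The fingers move at their own pace and stop on an object; the grip force is fixed at half the most. Time passes only in rows, so rows that do not move let the fingers close, or fill a call up. It gives the time, the measured TCP pose, the force, the opening and the grip force at its end, in the units of the state.
- env.state(): the state, without advancing time (a new reading comes with each control period).
- env.capture(name): name is "scene" or "top" or "wrist"; returns the picture (384x512x3 uint8, red, green, blue); there is no depth.
- env.camera_model(name): a dict with "mtx" (3x3 intrinsics, pixels), "eye" and "attitude" of the camera in the world. Camera axes: x right, y down, z forward; pixel columns grow to the right and rows downward; lengths in mm; the calibration is good to about 2 mm. The wrist camera is an equidistant fisheye: a pixel r from the principal point sees the ray r / f radians off the axis. A picture is of the moment at which its call begins: read the wrist's pose just before it. camera_model takes no time and is no camera call; for the wrist camera it gives the pose at the moment of the call.
- env.sign_off(): hands the job in; it is judged then, once.
The state is a dict: "clock": time; "q": joint angles; "joint_vel": joint speeds; "joint_efforts": joint torques, N m; "ee_pos": TCP position; "tcp_rot": TCP orientation; "wrist_force": force on the tool from outside, world axes, zero at the start; "wrist_torque": the same for the moment, N m; "gripper_width": opening from 0.0 (shut) to 1.0 (fully open); "grasp_force": force on a finger pad.
Only numpy, scipy, OpenCV 4.12 (cv2) and the standard library are available. Lean on these libraries where they do the work, as an engineer would, in place of code of your own. Each camera call takes 0.05 s, during which the arm holds its last target. There are 200 camera calls.

### The job

The soldering is done, so put the four loose tools back on their wooden rests. The red and the blue pliers each get a notch of their own on the wide-notched pliers rest, in either order; the steel tweezers go in the free notch of the rest that holds the other steel pair, and the brass tweezers, which are the only ones allowed into the pickle, in the free notch beside the other brass pair. Lay every tool fully down in its notch, across both combs and centred lengthways, either way round, and leave them all lying still.

Things in the scene. Friction and masses are not known exactly. Their poses are not given: they have to be found in the camera images.
- red_pliers_mid (a point): Jeweller's pliers with red handles, closed and rigid, 130 mm long, 42 mm wide across the handle ends, 12 mm thick. Lies flat on the bench at the start. The point is its centre, half-way up; x runs along its length, z is up. It balances about 13 mm to the -x side of the centre. Handles to -x, jaws to +x; at the centre the two handles together are about 30 to 35 mm wide.
- blue_pliers_mid (a point): Jeweller's pliers with blue handles, closed and rigid, 146 mm long, 42 mm wide across the handle ends, 12 mm thick. Lies flat on the bench at the start. The point is its centre, half-way up; x runs along its length, z is up. It balances about 13 mm to the -x side of the centre. Handles to -x, jaws to +x; at the centre the two handles together are about 30 to 35 mm wide.
- steel_tweezers_mid (a point): Loose steel (silver-grey) tweezers, rigid, 150 mm long, 15 mm wide, 10 mm thick. Lies flat on the bench at the start. The point is its centre, half-way up; x runs along its length, z is up. It balances about 13 mm to the -x side of the centre.
- brass_tweezers_mid (a point): Loose brass (yellow) tweezers, rigid, 150 mm long, 17 mm wide, 10 mm thick. Lies flat on the bench at the start. The point is its centre, half-way up; x runs along its length, z is up. It balances about 13 mm to the -x side of the centre.
- pliers_rest: Wooden pliers rest, 158 mm wide, two wide empty notches. Fixed; yaw within 0.2 rad. Plate 130 mm long (own x) with two 14 mm combs at x = -45, +45 mm; tools lie along x over both. Notch floors 24 mm, scallop tops at most 38 mm above the bench. Origin: centre of underside. Notches at y = -38 and +38 mm, 46 mm wide at the floor, wider above.
- steel_rest: Wooden rest for steel tweezers, 115 mm wide, two narrow notches. Fixed; yaw within 0.2 rad. Plate 130 mm long (own x) with two 14 mm combs at x = -45, +45 mm; tools lie along x over both. Notch floors 24 mm, scallop tops at most 38 mm above the bench. Origin: centre of underside. Notches at y = -27.5 (holds a fixed steel pair) and +27.5 mm (free, robot's left), 20 mm wide at the floor, wider above.
- brass_rest: Wooden rest for brass tweezers, 115 mm wide, two narrow notches. Fixed; yaw within 0.2 rad. Plate 130 mm long (own x) with two 14 mm combs at x = -45, +45 mm; tools lie along x over both. Notch floors 24 mm, scallop tops at most 38 mm above the bench. Origin: centre of underside. Notches at y = +27.5 (holds a fixed brass pair) and -27.5 mm (free, robot's right), 20 mm wide at the floor, wider above.

How it is judged (in metres and radians):
At the end, for the whole second after the job is handed in: Pliers one in each pliers notch, steel and brass tweezers each in the free notch of their own rest: centres within 14 mm (tweezers 10) of the notch across, 20 mm along, 5 mm in height and 0.2 rad in direction; all released and at rest (((y of red_pliers_mid in the frame of pliers_rest between 0.024 and 0.052 m and x of red_pliers_mid in the frame of pliers_rest between -0.02 and 0.02 m and z of red_pliers_mid in the frame of pliers_rest between 0.026 and 0.036 m and angle between the x axis of each of red_pliers_mid, blue_pliers_mid and the x axis of pliers_rest, either way round below 0.2 rad and y of blue_pliers_mid in the frame of pliers_rest between -0.052 and -0.024 m and x of blue_pliers_mid in the frame of pliers_rest between -0.02 and 0.02 m and z of blue_pliers_mid in the frame of pliers_rest between 0.026 and 0.036 m) or (y of blue_pliers_mid in the frame of pliers_rest between 0.024 and 0.052 m and x of blue_pliers_mid in the frame of pliers_rest between -0.02 and 0.02 m and z of blue_pliers_mid in the frame of pliers_rest between 0.026 and 0.036 m and angle between the x axis of each of blue_pliers_mid, red_pliers_mid and the x axis of pliers_rest, either way round below 0.2 rad and y of red_pliers_mid in the frame of pliers_rest between -0.052 and -0.024 m and x of red_pliers_mid in the frame of pliers_rest between -0.02 and 0.02 m and z of red_pliers_mid in the frame of pliers_rest between 0.026 and 0.036 m)) and y of steel_tweezers_mid in the frame of steel_rest between 0.0175 and 0.0375 m and x of steel_tweezers_mid in the frame of steel_rest between -0.02 and 0.02 m and z of steel_tweezers_mid in the frame of steel_rest between 0.024 and 0.034 m and angle between the x axis of steel_tweezers_mid and the x axis of steel_rest, either way round below 0.2 rad and y of brass_tweezers_mid in the frame of brass_rest between -0.0375 and -0.0175 m and x of brass_tweezers_mid in the frame of brass_rest between -0.02 and 0.02 m and z of brass_tweezers_mid in the frame of brass_rest between 0.024 and 0.034 m and angle between the x axis of brass_tweezers_mid and the x axis of brass_rest, either way round below 0.2 rad and linear speed of each of red_pliers, blue_pliers, steel_tweezers, brass_tweezers below 0.01 m/s); the robot touches nothing.
It also fails if it takes over 90 s, if anything falls off the work surface, if the arm or the gripper's body presses on something with over 40 N, if the wrist force passes 120 N, or if a joint passes its speed limit or range.

## Working session

There is one attempt and no reset: what is moved stays moved. The work goes in short steps, Python scripts to look and compute and a tool call to move; the robot and the scene stay as the last step left them, time stands still between calls to the robot, and variables do not carry over. Pictures are saved under pics/ and viewed, at most 14 in all, crops included, and the job is handed in when it is done.

Besides the shell and the picture viewer there is one more tool, called after ">>>" as name(argument=value, ...) on one line, values as JSON. carry_out: Moves the arm, as the interface text tells. Its arguments: {"type":"object","properties":{"moves":{"type":"array"}},"required":["moves"]}

```bash
mkdir -p pics; ls
python3 - <<'E'
from plant import env
import cv2
for n in("top","scene"):
    im=env.capture(n);cv2.imwrite(f"pics/{n}0.png",im[...,::-1]);m=env.camera_model(n);print(n,m)
s=env.state();print(s)
E
```

```text
pics
top {'mtx': array([[386.25476536,   0.        , 252.17927367],
       [  0.        , 386.25476536, 195.80257116],
       [  0.        ,   0.        ,   1.        ]]), 'eye': array([345.99875052, -50.53851745, 982.95682962]), 'attitude': array([[ 1.17952724e-01, -9.68292884e-01,  2.20218178e-01],
       [-9.93018984e-01, -1.15165921e-01,  2.54972266e-02],
       [ 6.72846113e-04, -2.21688298e-01, -9.75117350e-01]])}
scene {'mtx': array([[430.31183496,   0.        , 258.49660652],
       [  0.        , 430.31183496, 192.18284718],
       [  0.        ,   0.        ,   1.        ]]), 'eye': array([-255.17145125, -453.31589069,  517.79645833]), 'attitude': array([[ 0.44451017, -0.41418323,  0.79426883],
       [-0.89564203, -0.19029145,  0.40201308],
       [-0.01536451, -0.89007944, -0.45554639]])}
{'clock': 0.1, 'q': array([-7.37948554e+01,  1.51640840e+01,  9.19741070e+01,  6.36963763e-04,
        7.29778626e+01, -2.11499880e+00]), 'joint_vel': array([ 0.02976664, -0.02592679, -0.17178656, -0.05177563, -0.07268547,
       -0.11337492]), 'joint_efforts': array([-2.26620659e-04, -5.16708612e+01, -3.68589199e+01, -8.17566593e-05,
        6.20833292e-03, -4.82843598e-05]), 'ee_pos': array([ 211.97697267, -640.14924284,  230.08905842]), 'tcp_rot': array([[ 9.49316079e-01,  3.14322563e-01, -5.55067635e-04],
       [ 3.14323042e-01, -9.49314084e-01,  1.94800535e-03],
       [ 8.53685112e-05, -2.02374335e-03, -9.99997949e-01]]), 'wrist_force': array([ 0.73448085,  0.20177185, -0.1371671 ]), 'wrist_torque': array([0.02403364, 0.05656309, 0.02604535]), 'grasp_force': 0.0, 'gripper_width': 0.9978778694276488}
```

View pics/top0.png

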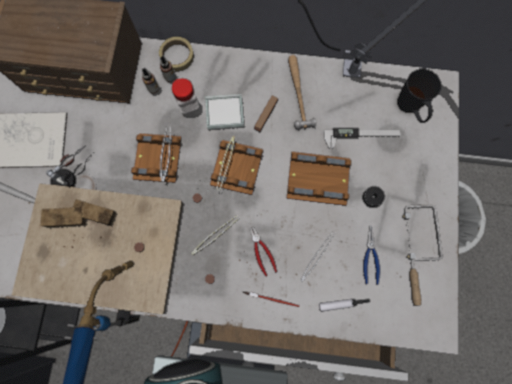

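View pics/scene0.png

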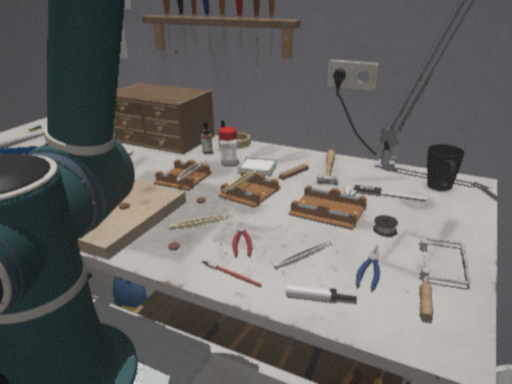

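The top view shows the steel rest near (157,158), the brass rest at (237,166) and the pliers rest at (319,178). The loose tools are the brass tweezers (215,236), red pliers (263,250), steel tweezers (318,257) and blue pliers (372,257). The scene view agrees.

```bash
cat > h.py <<'E'
import numpy as np,cv2
from plant import env
def ray(n,uv,z):
    m=env.camera_model(n);uv=np.atleast_2d(uv).astype(float)
    d=np.c_[uv,np.ones(len(uv))]@np.linalg.inv(m["mtx"]).T@m["attitude"].T
    return m["eye"]+d*((z-m["eye"][2])/d[:,2])[:,None]
def axis(pts):
    "min-area-rect centre, yaw, sides of world points"
    (c,s,a)=cv2.minAreaRect(pts[:,:2].astype(np.float32))
    if s[0]<s[1]: a+=90;s=s[::-1]
    return np.round(c,1),round((a+90)%180-90,1),np.round(s,1)
E
python3 - <<'E'
from h import *
im=cv2.imread("pics/top0.png")
hsv=cv2.cvtColor(im,cv2.COLOR_BGR2HSV).astype(int);H,S,V=hsv[...,0],hsv[...,1],hsv[...,2]
ms=dict(red=((H<8)|(H>172))&(S>110),blue=(H>100)&(H<130)&(S>90))
for k,m in ms.items():
    n,l,st,c=cv2.connectedComponentsWithStats(m.astype(np.uint8))
    for i in range(1,n):
        if st[i,4]>40: print(k,st[i],axis(ray("top",np.argwhere(l==i)[:,::-1],8)))
wood=((H>4)&(H<17)&(S>110)&(V>50)).astype(np.uint8)
n,l,st,c=cv2.connectedComponentsWithStats(wood)
for i in range(1,n):
    if st[i,4]>300: print("wood",st[i],axis(ray("top",np.argwhere(l==i)[:,::-1],25)))
cv2.imwrite("pics/a.png",cv2.resize(im[125:215,125:365],None,fx=3.3,fy=3.3,interpolation=2))
cv2.imwrite("pics/b.png",cv2.resize(im[210:290,185:395],None,fx=3.8,fy=3.8,interpolation=2))
E
```

```text
red [172  79  21  22 379] (array([842.5, 203. ]), 8.8, array([64.3, 55.4]))
red [259 241  17  30  92] (array([421.5, -83.3]), 36.4, array([81.9, 10.3]))
red [255 243  11  32  89] (array([408.1, -60.2]), 23.9, array([80.4, 10.4]))
red [259 296  35   9  48] (array([ 314.2, -113.4]), 83.1, array([84.8,  3.4]))
blue [364 249   6  34  91] (array([ 424.1, -325.9]), -2.4, array([81.9, 10. ]))
blue [372 249   7  35  94] (array([ 425.7, -352.8]), 10.8, array([83.5, 10.5]))
blue [ 96 316  14  14 130] (array([213.3, 296.1]), 11.5, array([31.4, 31.3]))
blue [  63  327   32   57 1135] (array([133.2, 338.5]), -2.1, array([128.5,  50.3]))
wood [132 142  30  39 811] (array([622.5, 258.3]), 6.6, array([103.2,  71.4]))
wood [ 222  148   40   46 1040] (array([632.1,   9. ]), -6.5, array([122.2,  77.7]))
wood [ 287  153   63   52 1982] (array([ 629. , -189.7]), 89.6, array([152. , 121.5]))
```

View pics/a.png

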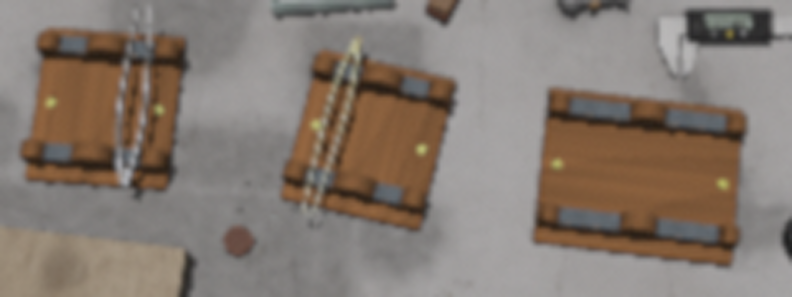

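View pics/b.png

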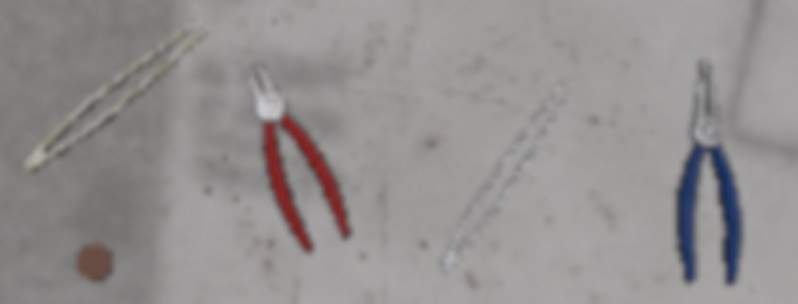

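The first crop shows the grey notch floors: steel free at (72,44)/(56,152), brass free at (414,87)/(388,194), and pliers at (600,108)/(590,218) and (697,121)/(688,232). In the second crop the tool ends are brass (30,163)–(203,28), steel (447,265)–(563,88), the red jaw tip at (255,68) with handle ends (307,248)/(347,235), and the blue tip at (704,62) with handle ends (688,280)/(732,281).

Run:
```python
from h import *
A=lambda p:ray("top",np.array(p)/3.3+[125,125],24)[:,:2]
B=lambda p,z:ray("top",np.array(p)/3.8+[185,210],z)[:,:2]
def show(k,near,far):
    d=far-near;print(k,"c",np.round((near+far)/2,1),"len",round(np.hypot(*d),1),"yaw",round(np.degrees(np.arctan2(d[1],d[0])),1))
for k,f,n in(("steelN",(72,44),(56,152)),("brassN",(414,87),(388,194)),("plL",(600,108),(590,218)),("plR",(697,121),(688,232))):
    p=A([n,f]);show(k,p[0],p[1])
for k,f,n in(("brass",(203,28),(30,163)),("steel",(563,88),(447,265)),):
    p=B([n,f],6);show(k,p[0],p[1])
for k,f,a,b in(("red",(255,68),(307,248),(347,235)),("blue",(704,62),(688,280),(732,281))):
    p=B([f,a,b],8);show(k,(p[1]+p[2])/2,p[0])
w=env.camera_model("wrist");print(w)
```

```text
steelN c [639.  266.7] len 90.0 yaw 2.3
brassN c [635.7  -2.1] len 89.8 yaw -6.2
plL c [ 635.4 -154.8] len 89.9 yaw 0.0
plR c [ 633.5 -231.3] len 90.4 yaw -0.4
brass c [454.7  54.4] len 145.0 yaw -44.7
steel c [ 432.2 -207.3] len 141.0 yaw -28.2
red c [429.4 -64.7] len 123.0 yaw 29.2
blue c [ 451.5 -338.2] len 142.7 yaw 4.5
{'mtx': array([[297.31863964,   0.        , 253.81092773],
       [  0.        , 297.31863964, 195.00011952],
       [  0.        ,   0.        ,   1.        ]]), 'eye': array([ 290.74250799, -614.06088355,  373.13214913]), 'attitude': array([[ 0.3145813 , -0.90031872, -0.30077368],
       [-0.94922893, -0.29895337, -0.09793527],
       [-0.00174435,  0.31631168, -0.94865372]])}
```

```bash
cat > go.py <<'E'
import sys
from h import *
def plan(x,y,z,yaw):
    "turn (units of .08 rad about tool z) then shift (units of 200 mm, tool axes after the turn)"
    s=env.state();R=s["tcp_rot"];a=np.arctan2(R[1,0],R[0,0]);t=np.radians(yaw)
    turn=(a-t+np.pi)%(2*np.pi)-np.pi
    X=np.array([np.cos(t),np.sin(t),0]);Y=np.array([np.sin(t),-np.cos(t),0]);d=np.array([x,y,z])-s["ee_pos"]
    print("turn",round(turn/.08,2),"shift",np.round(np.array([d@X,d@Y,-d[2]])/200,3),"now",np.round(s["ee_pos"],1),round(np.degrees(a),1),"q",np.round(s["q"],0),"t",s["clock"])
if __name__=="__main__":
    plan(*map(float,sys.argv[1:5]))
E
python3 go.py 451.5 -338.2 120 4.5
```

```text
turn 3.02 shift [ 1.312 -1.411  0.55 ] now [ 212.  -640.1  230.1] 18.3 q [-74.  15.  92.   0.  73.  -2.] t 0.1
```

>>> carry_out(moves=[[0,0,0,0,0,1,1],[0,0,0,0,0,1,1],[0,0,0,0,0,1,1],[0.16,-0.17,0,0,0,0,1],[0.16,-0.17,0,0,0,0,1],[0.16,-0.17,0,0,0,0,1],[0.16,-0.17,0,0,0,0,1],[0.16,-0.17,0,0,0,0,1],[0.16,-0.17,0,0,0,0,1],[0.16,-0.17,0,0,0,0,1]])

```text
clock: 1.1
ee_pos: [417.1, -383.8, 230.8]
tcp_rot: [[0.997, 0.079, -0.0], [0.079, -0.997, 0.0], [-0.0, -0.0, -1.0]]
wrist_force: [1.1, -0.1, -0.5]
gripper_width: 0.996
grasp_force: 0.0
```

>>> carry_out(moves=[[0.1,-0.11,0.08,0,0,0,0.7],[0.09,-0.11,0.08,0,0,0,0.7],[0,0,0.13,0,0,0,0.7],[0,0,0.13,0,0,0,0.7],[0,0,0.13,0,0,0,0.7],[0,0,0,0,0,0,0.7],[0,0,0,0,0,0,0.7],[0,0,0,0,0,0,0.7],[0,0,0,0,0,0,0.7],[0,0,0,0,0,0,0.7]])

```text
clock: 2.1
ee_pos: [451.7, -339.6, 122.8]
tcp_rot: [[0.997, 0.079, 0.002], [0.079, -0.997, -0.002], [0.002, 0.002, -1.0]]
wrist_force: [-0.6, -0.4, -0.2]
gripper_width: 0.698
grasp_force: 0.0
```

```bash
python3 go.py 451.5 -338.2 2 4.5; python3 -c "
from h import *
cv2.imwrite('pics/w1.png',env.capture('wrist')[...,::-1])"
```

```text
turn 0.01 shift [-0.    -0.007  0.604] now [ 451.7 -339.6  122.8] 4.6 q [-39.   9. 112.   0.  59.  46.] t 2.1
```

View pics/w1.png

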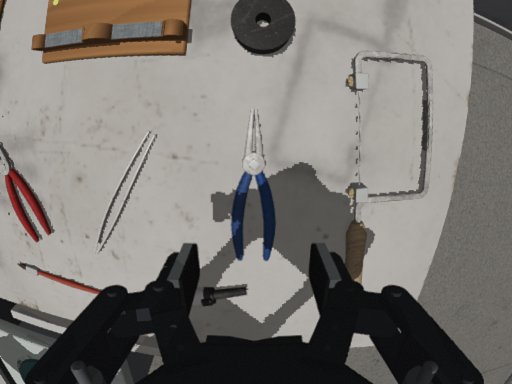

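The wrist view shows the blue pliers dead ahead, with the tip at (254,110) and handle ends at (238,258)/(268,258). The steel tweezers run (152,133)–(99,250). I'll cross-check these positions against the top view.

```bash
cat >> h.py <<'E'
def wray(uv,z,m=None):
    m=m or env.camera_model("wrist");uv=np.atleast_2d(uv).astype(float);K=m["mtx"]
    p=(uv-K[:2,2])/K[0,0];r=np.hypot(*p.T);d=np.c_[p/r[:,None]*np.sin(r)[:,None],np.cos(r)]@m["attitude"].T
    return m["eye"]+d*((z-m["eye"][2])/d[:,2])[:,None]
E
python3 - <<'E'
from h import *
def show(k,n,f):
    d=(f-n)[:2];print(k,np.round((n+f)[:2]/2,1),round(np.hypot(*d),1),round(np.degrees(np.arctan2(d[1],d[0])),1))
p=wray([(254,110),(238,258),(268,258)],6);show("blue",(p[1]+p[2])/2,p[0])
p=wray([(152,132),(100,250)],5);show("steel",p[1],p[0])
E
```

```text
blue [ 453.  -338.5] 144.1 4.2
steel [ 435.4 -208.7] 146.3 -27.3
```

>>> carry_out(moves=[[0,-0.006,0.15,0,0,0,0.7],[0,0,0.15,0,0,0,0.7],[0,0,0.15,0,0,0,0.7],[0,0,0.1,0,0,0,0.7],[0,0,0.047,0,0,0,0.7],[0,0,0,0,0,0,0.7],[0,0,0,0,0,0,0.5],[0,0,0,0,0,0,0.2],[0,0,0,0,0,0,0],[0,0,0,0,0,0,0]])

```text
clock: 3.15
ee_pos: [452.0, -338.6, 3.9]
tcp_rot: [[0.997, 0.08, 0.002], [0.08, -0.997, -0.002], [0.002, 0.002, -1.0]]
wrist_force: [-1.8, 1.4, 6.8]
gripper_width: 0.351
grasp_force: 56.9
```

>>> carry_out(moves=[[0,0,0,0,0,0,0],[0,0,0,0,0,0,0],[0,0,0,0,0,0,0],[0,0,0,0,0,0,0],[0,0,0,0,0,0,0],[0,0,-0.02,0,0,0,0],[0,0,-0.08,0,0,0,0],[0,0,-0.15,0,0,0,0],[0,0,-0.15,0,0,0,0],[0,0,0,0,0,0,0]])

```text
clock: 4.15
ee_pos: [453.9, -340.2, 87.1]
tcp_rot: [[0.997, 0.08, 0.007], [0.08, -0.997, -0.006], [0.007, 0.007, -1.0]]
wrist_force: [1.2, -0.3, -1.2]
gripper_width: 0.354
grasp_force: 57.1
```

```bash
python3 go.py 634 -231.5 90 -0.8; python3 -c "
from h import *
cv2.imwrite('pics/w2.png',env.capture('wrist')[...,::-1])"
```

```text
turn 1.17 shift [ 0.893 -0.556 -0.014] now [ 453.9 -340.2   87.1] 4.6 q [-39.  11. 113.   0.  55.  46.] t 4.15
```

View pics/w2.png

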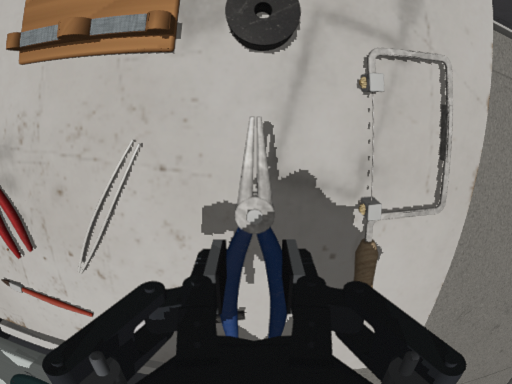

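The blue pliers are held level between the pads, tip at (256,116). I'll carry them over the right-hand notch.

Run:
```python
from h import *
s=env.state();p=wray([(256,116)],s["ee_pos"][2]+3)[0]-s["ee_pos"];print(s["tcp_rot"].T@p)
```

```text
[74.96254199  0.43754405 -2.66000196]
```

>>> carry_out(moves=[[0,0,0,0,0,0.6,0],[0,0,0,0,0,0.6,0],[0.18,-0.11,0,0,0,0,0],[0.18,-0.11,0,0,0,0,0],[0.18,-0.11,0,0,0,0,0],[0.18,-0.11,0,0,0,0,0],[0.12,-0.08,0,0,0,0,0],[0.05,-0.036,0,0,0,0,0],[0,0,0,0,0,0,0],[0,0,0,0,0,0,0]])

```text
clock: 5.2
ee_pos: [629.0, -229.4, 80.6]
tcp_rot: [[1.0, -0.016, -0.003], [-0.016, -1.0, 0.0], [-0.003, -0.0, -1.0]]
wrist_force: [-0.5, -0.1, -0.9]
gripper_width: 0.353
grasp_force: 57.1
```

```bash
python3 go.py 634 -231.5 29 -0.8; python3 -c "
from h import *
cv2.imwrite('pics/w3.png',env.capture('wrist')[...,::-1])"
```

```text
turn -0.02 shift [0.025 0.01  0.258] now [ 629.  -229.4   80.6] -0.9 q [-22.  22. 100.  -0.  58.  69.] t 5.2
```

View pics/w3.png

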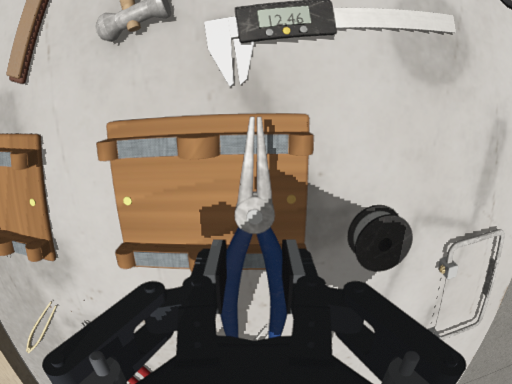

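The wrist view shows far notch floors at about (147,147) on the left and (254,145) on the right, and the near-left floor at (160,260). The pliers line up with the right notch.

Run:
```python
from h import *
p=wray([(147,147),(160,260),(254,145)],24);print(np.round(p,1))
```

```text
[[ 681.8 -154.4   24. ]
 [ 590.6 -152.6   24. ]
 [ 680.5 -230.    24. ]]
```

>>> carry_out(moves=[[0.02,0.01,0.05,0,0,0,0],[0,0,0.07,0,0,0,0],[0,0,0.06,0,0,0,0],[0,0,0.04,0,0,0,0],[0,0,0.02,0,0,0,0],[0,0,0,0,0,0,0],[0,0,0,0,0,0,0],[0,0,0,0,0,0,0],[0,0,0,0,0,0,0],[0,0,0,0,0,0,0]])

```text
clock: 6.25
ee_pos: [634.9, -231.5, 34.5]
tcp_rot: [[1.0, -0.016, 0.001], [-0.016, -1.0, -0.0], [0.001, 0.0, -1.0]]
wrist_force: [-0.4, -0.3, 0.2]
gripper_width: 0.353
grasp_force: 57.1
```

>>> carry_out(moves=[[0,0,0.015,0,0,0,0],[0,0,0.01,0,0,0,0],[0,0,0.005,0,0,0,0],[0,0,0,0,0,0,0],[0,0,0,0,0,0,0],[0,0,0,0,0,0,0.38],[0,0,0,0,0,0,0.42],[0,0,0,0,0,0,0.5],[0,0,0,0,0,0,0.55],[0,0,0,0,0,0,0.55]])

```text
clock: 7.25
ee_pos: [634.6, -231.4, 28.0]
tcp_rot: [[1.0, -0.016, 0.0], [-0.016, -1.0, -0.0], [0.0, 0.0, -1.0]]
wrist_force: [-0.0, 0.3, 0.7]
gripper_width: 0.551
grasp_force: 0.0
```

>>> carry_out(moves=[[0,0,-0.04,0,0,0,0.55],[0,0,-0.1,0,0,0,0.55],[0,0,-0.15,0,0,0,0.55],[0,0,-0.15,0,0,0,0.7],[0,0,-0.1,0,0,0,0.7],[0,0,0,0,0,-1,0.7],[0,0,0,0,0,-1,0.7],[0,0,0,0,0,-1,0.7],[0,0,0,0,0,-1,0.7],[0,0,0,0,0,-1,0.7]])

```text
clock: 8.25
ee_pos: [634.7, -231.4, 136.7]
tcp_rot: [[0.926, 0.378, 0.001], [0.378, -0.926, -0.0], [0.001, 0.001, -1.0]]
wrist_force: [0.1, 0.6, -0.4]
gripper_width: 0.696
grasp_force: 0.0
```

```bash
python3 go.py 429.5 -64.7 140 28.5; python3 -c "
from h import *
cv2.imwrite('pics/w4.png',env.capture('wrist')[...,::-1])"
```

```text
turn -1.38 shift [-0.504 -1.222 -0.016] now [ 634.7 -231.4  136.7] 22.2 q [-22.  19.  97.  -0.  64.  46.] t 8.25
```

View pics/w4.png

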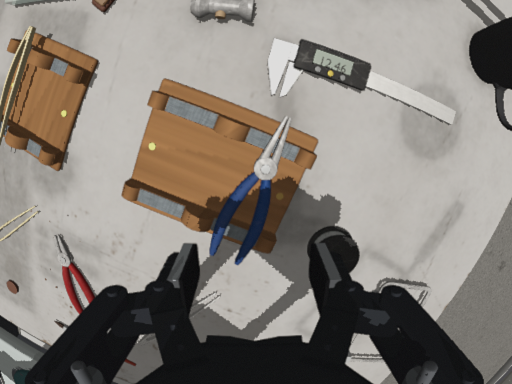

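The blue pliers lie in the right notch, tip at (288,118) and handle ends at (212,252)/(238,262). Red is next.

>>> carry_out(moves=[[0,0,0,0,0,-0.7,0.7],[0,0,0,0,0,-0.7,0.7],[-0.075,-0.18,0,0,0,0,0.7],[-0.075,-0.18,0,0,0,0,0.7],[-0.075,-0.18,0,0,0,0,0.7],[-0.075,-0.18,0,0,0,0,0.7],[-0.075,-0.18,0,0,0,0,0.7],[-0.075,-0.18,0,0,0,0,0.7],[-0.05,-0.14,0,0,0,0,0.7],[0,0,0,0,0,0,0.7]])

```text
clock: 9.3
ee_pos: [427.3, -62.4, 135.6]
tcp_rot: [[0.879, 0.476, -0.002], [0.476, -0.879, 0.001], [-0.001, -0.002, -1.0]]
wrist_force: [0.5, 0.3, -0.1]
gripper_width: 0.702
grasp_force: 0.0
```

>>> carry_out(moves=[[0,0,0.05,0,0,0,0.7],[0,0,0,0,0,0,0.7],[0,0,0,0,0,0,0.7],[0,0,0,0,0,0,0.7],[0,0,0,0,0,0,0.7],[0,0,0,0,0,0,0.7],[0,0,0,0,0,0,0.7],[0,0,0,0,0,0,0.7],[0,0,0,0,0,0,0.7],[0,0,0,0,0,0,0.7]])

```text
clock: 10.3
ee_pos: [430.5, -64.3, 125.9]
tcp_rot: [[0.88, 0.476, 0.0], [0.476, -0.88, -0.0], [0.0, 0.0, -1.0]]
wrist_force: [0.1, 0.0, 0.2]
gripper_width: 0.699
grasp_force: 0.0
```

```bash
python3 go.py 429.5 -64.7 3 28.5; python3 -c "
from h import *
cv2.imwrite('pics/w5.png',env.capture('wrist')[...,::-1])"
```

```text
turn -0.02 shift [-0.005 -0.001  0.615] now [430.5 -64.3 125.9] 28.4 q [-12.  -6. 126.  -0.  60.  50.] t 10.3
```

View pics/w5.png

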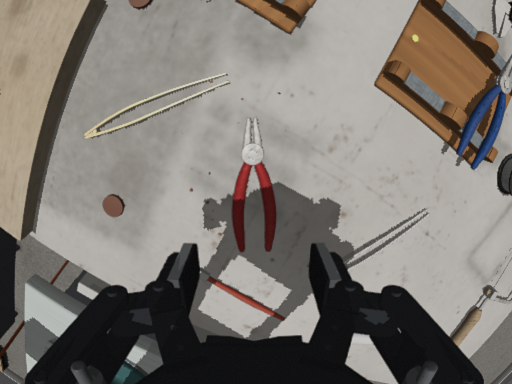

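The wrist view shows the red pliers centred, tip at (252,118) and handle ends at (240,250)/(270,249). The brass tweezers run from (89,135) to (227,79).

Run:
```python
from h import *
def show(k,n,f):
    d=(f-n)[:2];print(k,np.round((n+f)[:2]/2,1),round(np.hypot(*d),1),round(np.degrees(np.arctan2(d[1],d[0])),1))
p=wray([(252,117),(240,251),(270,250)],6);show("red",(p[1]+p[2])/2,p[0])
p=wray([(228,79),(87,135)],5);show("brass",p[1],p[0])
```

```text
red [432.  -63.3] 131.0 29.6
brass [455.7  55.9] 149.1 -44.5
```

>>> carry_out(moves=[[-0.003,0,0.15,0,0,0,0.7],[0,0,0.15,0,0,0,0.7],[0,0,0.15,0,0,0,0.7],[0,0,0.1,0,0,0,0.7],[0,0,0.06,0,0,0,0.7],[0,0,0,0,0,0,0.7],[0,0,0,0,0,0,0.5],[0,0,0,0,0,0,0.2],[0,0,0,0,0,0,0],[0,0,0,0,0,0,0]])

```text
clock: 11.35
ee_pos: [431.4, -65.0, 5.4]
tcp_rot: [[0.88, 0.476, 0.003], [0.476, -0.88, -0.001], [0.002, 0.002, -1.0]]
wrist_force: [-1.4, -0.6, 6.0]
gripper_width: 0.385
grasp_force: 57.9
```

>>> carry_out(moves=[[0,0,0,0,0,0,0],[0,0,0,0,0,0,0],[0,0,-0.02,0,0,0,0],[0,0,-0.08,0,0,0,0],[0,0,-0.15,0,0,0,0],[0,0,-0.18,0,0,0,0],[0,0,0,0,0,1,0],[0,0,0,0,0,1,0],[0,0,0,0,0,1,0],[0,0,0,0,0,1,0]])

```text
clock: 12.35
ee_pos: [429.9, -64.5, 90.2]
tcp_rot: [[0.985, 0.172, 0.001], [0.172, -0.985, -0.0], [0.001, 0.0, -1.0]]
wrist_force: [-0.4, -0.3, -1.1]
gripper_width: 0.386
grasp_force: 57.8
```

```bash
python3 go.py 635.5 -154.5 90 -0.8
```

```text
turn 2.33 shift [1.034e+00 4.360e-01 1.000e-03] now [429.9 -64.5  90.2] 9.9 q [-12.  -3. 128.   0.  55.  68.] t 12.35
```

>>> carry_out(moves=[[0,0,0,0,0,0.8,0],[0,0,0,0,0,0.8,0],[0,0,0,0,0,0.73,0],[0.18,0.076,0,0,0,0,0],[0.18,0.076,0,0,0,0,0],[0.18,0.076,0,0,0,0,0],[0.18,0.076,0,0,0,0,0],[0.18,0.076,0,0,0,0,0],[0.09,0.038,0,0,0,0,0],[0.04,0.018,0,0,0,0,0]])

```text
clock: 13.35
ee_pos: [636.8, -154.8, 90.0]
tcp_rot: [[1.0, -0.011, 0.001], [-0.011, -1.0, -0.0], [0.001, 0.0, -1.0]]
wrist_force: [-0.1, 0.2, -1.3]
gripper_width: 0.388
grasp_force: 57.8
```

>>> carry_out(moves=[[0,0,0.04,0,0,0,0],[0,0,0.05,0,0,0,0],[0,0,0,0,0,0,0],[0,0,0,0,0,0,0],[0,0,0,0,0,0,0],[0,0,0,0,0,0,0],[0,0,0,0,0,0,0],[0,0,0,0,0,0,0],[0,0,0,0,0,0,0],[0,0,0,0,0,0,0]])

```text
clock: 14.35
ee_pos: [635.1, -154.0, 71.9]
tcp_rot: [[1.0, -0.011, 0.0], [-0.011, -1.0, 0.0], [0.0, -0.0, -1.0]]
wrist_force: [-0.5, -0.1, -1.8]
gripper_width: 0.384
grasp_force: 57.8
```

```bash
python3 go.py 635 -154.5 29.5 -0.8; python3 -c "
from h import *
cv2.imwrite('pics/w6.png',env.capture('wrist')[...,::-1])"
```

```text
turn 0.04 shift [-0.     0.003  0.212] now [ 635.1 -154.    71.9] -0.6 q [-16.  21. 103.   0.  57.  75.] t 14.35
```

View pics/w6.png

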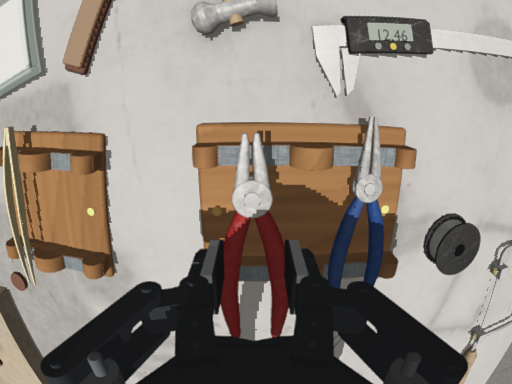

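The red pliers line up with the left notch, and the blue pair lies in the right one. Lowering.

>>> carry_out(moves=[[0,0,0.06,0,0,0,0],[0,0,0.06,0,0,0,0],[0,0,0.05,0,0,0,0],[0,0,0.03,0,0,0,0],[0,0,0.015,0,0,0,0],[0,0,0,0,0,0,0],[0,0,0,0,0,0,0],[0,0,0,0,0,0,0],[0,0,0,0,0,0,0],[0,0,0,0,0,0,0]])

```text
clock: 15.4
ee_pos: [635.1, -154.0, 28.8]
tcp_rot: [[1.0, -0.011, 0.0], [-0.011, -1.0, -0.0], [0.0, 0.0, -1.0]]
wrist_force: [-0.1, 0.3, 0.1]
gripper_width: 0.382
grasp_force: 58.0
```

>>> carry_out(moves=[[0,0,0,0,0,0,0.41],[0,0,0,0,0,0,0.46],[0,0,0,0,0,0,0.55],[0,0,0,0,0,0,0.55],[0,0,0,0,0,0,0.55],[0,0,-0.04,0,0,0,0.55],[0,0,-0.1,0,0,0,0.55],[0,0,-0.15,0,0,0,0.55],[0,0,-0.15,0,0,0,0.5],[0,0,-0.05,0,0,0,0.5]])

```text
clock: 16.4
ee_pos: [637.7, -154.7, 131.7]
tcp_rot: [[1.0, -0.011, 0.007], [-0.011, -1.0, -0.002], [0.007, 0.002, -1.0]]
wrist_force: [0.3, 0.4, 0.9]
gripper_width: 0.497
grasp_force: 0.0
```

```bash
python3 go.py 434 -208.2 125 -27.6
```

```text
turn 5.89 shift [-0.779  0.709  0.033] now [ 637.7 -154.7  131.7] -0.6 q [-16.  17. 100.   0.  62.  75.] t 16.4
```

>>> carry_out(moves=[[0,0,0,0,0,1,0.5],[0,0,0,0,0,1,0.5],[0,0,0,0,0,1,0.5],[0,0,0,0,0,1,0.5],[0,0,0,0,0,1,0.5],[0,0,0,0,0,0.9,0.5],[-0.13,0.12,0,0,0,0,0.5],[-0.16,0.14,0,0,0,0,0.5],[-0.16,0.14,0,0,0,0,0.5],[-0.16,0.14,0,0,0,0,0.5]])

```text
clock: 17.4
ee_pos: [475.0, -192.9, 126.2]
tcp_rot: [[0.886, -0.463, -0.001], [-0.463, -0.886, 0.0], [-0.001, 0.0, -1.0]]
wrist_force: [-0.2, 0.4, 0.6]
gripper_width: 0.501
grasp_force: 0.0
```

>>> carry_out(moves=[[-0.12,0.12,0.05,0,0,0,0.5],[-0.04,0.05,0.05,0,0,0,0.5],[0,0,0,0,0,0,0.5],[0,0,0,0,0,0,0.5],[0,0,0,0,0,0,0.5],[0,0,0,0,0,0,0.5],[0,0,0,0,0,0,0.5],[0,0,0,0,0,0,0.5],[0,0,0,0,0,0,0.5],[0,0,0,0,0,0,0.5]])

```text
clock: 18.4
ee_pos: [432.8, -208.2, 106.9]
tcp_rot: [[0.886, -0.464, 0.0], [-0.464, -0.886, -0.0], [0.0, -0.0, -1.0]]
wrist_force: [-0.6, -0.0, 1.0]
gripper_width: 0.501
grasp_force: 0.0
```

```bash
python3 go.py 434 -208.2 2.5 -27.6; python3 -c "
from h import *
cv2.imwrite('pics/w7.png',env.capture('wrist')[...,::-1])"
```

```text
turn -0.01 shift [ 0.005 -0.003  0.522] now [ 432.8 -208.2  106.9] -27.6 q [-29.   1. 122.   0.  57.  89.] t 18.4
```

View pics/w7.png

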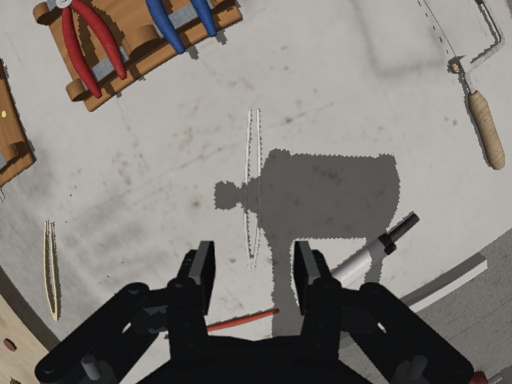

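The steel tweezers sit centred, open tips at (254,108) and joined end at (252,270).

Run:
```python
from h import *
p=wray([(254,107),(252,271)],5);d=p[0]-p[1];print((p[0]+p[1])/2,np.hypot(*d[:2]),np.degrees(np.arctan2(d[1],d[0])))
```

```text
[ 433.12582729 -206.07761836    5.        ] 153.2626300628728 -28.3492496832686
```

>>> carry_out(moves=[[0.005,0,0.15,0,0,0,0.5],[0,0,0.15,0,0,0,0.5],[0,0,0.12,0,0,0,0.5],[0,0,0.07,0,0,0,0.5],[0,0,0.032,0,0,0,0.5],[0,0,0,0,0,0,0.5],[0,0,0,0,0,0,0.4],[0,0,0,0,0,0,0.2],[0,0,0,0,0,0,0],[0,0,0,0,0,0,0]])

```text
clock: 19.45
ee_pos: [434.6, -209.3, 3.7]
tcp_rot: [[0.886, -0.464, 0.002], [-0.464, -0.886, -0.001], [0.002, 0.0, -1.0]]
wrist_force: [-0.4, -0.1, 4.6]
gripper_width: 0.141
grasp_force: 58.6
```

>>> carry_out(moves=[[0,0,0,0,0,0,0],[0,0,0,0,0,0,0],[0,0,-0.02,0,0,0,0],[0,0,-0.08,0,0,0,0],[0,0,-0.15,0,0,0,0],[0,0,-0.18,0,0,0,0],[0,0,0,0,0,-1,0],[0,0,0,0,0,-1,0],[0,0,0,0,0,-1,0],[0,0,0,0,0,-1,0]])

```text
clock: 20.45
ee_pos: [433.3, -208.6, 88.5]
tcp_rot: [[0.987, -0.159, -0.0], [-0.159, -0.987, 0.0], [-0.0, -0.0, -1.0]]
wrist_force: [0.6, -0.1, -0.4]
gripper_width: 0.141
grasp_force: 58.5
```

```bash
python3 go.py 639 266.7 90 2.3
```

```text
turn -2.49 shift [ 1.123 -2.333 -0.007] now [ 433.3 -208.6   88.5] -9.1 q [-29.   2. 123.   0.  55.  70.] t 20.45
```

>>> carry_out(moves=[[0,0,0,0,0,-0.9,0],[0,0,0,0,0,-0.9,0],[0,0,-0.02,0,0,-0.7,0],[0.09,-0.18,0,0,0,0,0],[0.1,-0.2,0,0,0,0,0],[0.1,-0.2,0,0,0,0,0],[0.1,-0.2,0,0,0,0,0],[0.1,-0.2,0,0,0,0,0],[0.1,-0.2,0,0,0,0,0],[0.1,-0.2,0,0,0,0,0]])

```text
clock: 21.45
ee_pos: [561.3, 74.0, 92.4]
tcp_rot: [[0.999, 0.038, -0.0], [0.038, -0.999, -0.0], [-0.0, 0.0, -1.0]]
wrist_force: [1.4, -0.6, -0.1]
gripper_width: 0.137
grasp_force: 58.5
```

>>> carry_out(moves=[[0.1,-0.2,0,0,0,0,0],[0.1,-0.2,0,0,0,0,0],[0.1,-0.2,0,0,0,0,0],[0.1,-0.2,0,0,0,0,0],[0.02,-0.13,0,0,0,0,0],[0.01,-0.02,0,0,0,0,0],[0,0,0,0,0,0,0],[0,0,0,0,0,0,0],[0,0,0,0,0,0,0],[0,0,0,0,0,0,0]])

```text
clock: 22.45
ee_pos: [639.9, 263.9, 92.6]
tcp_rot: [[0.999, 0.036, -0.0], [0.036, -0.999, -0.0], [-0.0, 0.0, -1.0]]
wrist_force: [0.8, -0.2, -0.4]
gripper_width: 0.136
grasp_force: 58.5
```

```bash
python3 go.py 639 266.7 28 2.3; python3 -c "
from h import *
cv2.imwrite('pics/w8.png',env.capture('wrist')[...,::-1])"
```

```text
turn -0.05 shift [-0.004 -0.014  0.323] now [639.9 263.9  92.6] 2.1 q [ 20.  23.  97.  -0.  60. 108.] t 22.45
```

View pics/w8.png

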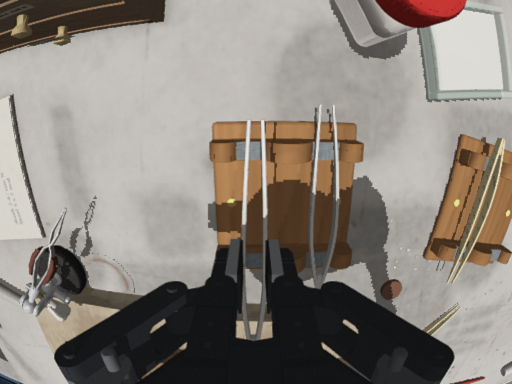

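The steel tweezers are over the free left notch. Its far floor spans columns 237–274 at row 150, centred near (255,150), and the fixed pair is at the right.

Run:
```python
from h import *
im=cv2.imread("pics/w8.png")
print(wray([(255,150),(237,150),(274,150)],24),env.camera_model("wrist")["eye"])
cv2.imwrite("pics/w8c.png",cv2.resize(im[110:290,200:370],None,fx=3.3,fy=3.3,interpolation=2))
```

```text
[[686.30027982 265.53043576  24.        ]
 [685.86633017 278.49032448  24.        ]
 [686.84579508 251.84473227  24.        ]] [722.70600197 267.77719841 235.68708618]
```

View pics/w8c.png

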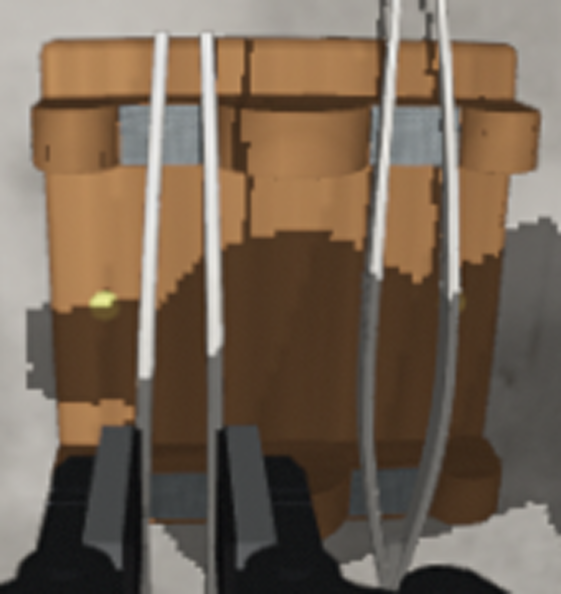

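>>> carry_out(moves=[[0,-0.017,0.05,0,0,0,0],[0,0,0.09,0,0,0,0],[0,0,0.08,0,0,0,0],[0,0,0.05,0,0,0,0],[0,0,0.03,0,0,0,0],[0,0,0.015,0,0,0,0],[0,0,0,0,0,0,0],[0,0,0,0,0,0,0],[0,0,0,0,0,0,0],[0,0,0,0,0,0,0]])

```text
clock: 23.5
ee_pos: [640.5, 268.9, 30.4]
tcp_rot: [[0.999, 0.037, 0.001], [0.037, -0.999, 0.001], [0.001, -0.0, -1.0]]
wrist_force: [-0.8, -0.4, -0.2]
gripper_width: 0.137
grasp_force: 58.6
```

>>> carry_out(moves=[[0,0.005,0.01,0,0,0,0],[0,0,0.005,0,0,0,0],[0,0,0,0,0,0,0],[0,0,0,0,0,0,0],[0,0,0,0,0,0,0.17],[0,0,0,0,0,0,0.22],[0,0,0,0,0,0,0.3],[0,0,0,0,0,0,0.38],[0,0,0,0,0,0,0.38],[0,0,0,0,0,0,0.38]])

```text
clock: 24.5
ee_pos: [639.8, 267.7, 26.3]
tcp_rot: [[0.999, 0.037, -0.0], [0.037, -0.999, -0.0], [-0.0, 0.0, -1.0]]
wrist_force: [0.3, -0.6, -0.4]
gripper_width: 0.381
grasp_force: 0.0
```

>>> carry_out(moves=[[0,0,-0.04,0,0,0,0.38],[0,0,-0.1,0,0,0,0.38],[0,0,-0.15,0,0,0,0.4],[0,0,-0.15,0,0,0,0.5],[0,0,-0.03,0,0,-1,0.5],[0,0,0,0,0,-1,0.5],[0,0,0,0,0,-1,0.5],[0,0,0,0,0,-1,0.5],[0,0,0,0,0,-1,0.5],[0,0,0,0,0,-1,0.5]])

```text
clock: 25.5
ee_pos: [640.1, 267.8, 121.3]
tcp_rot: [[0.867, 0.497, 0.001], [0.497, -0.867, 0.0], [0.001, 0.0, -1.0]]
wrist_force: [0.4, 0.0, -0.4]
gripper_width: 0.5
grasp_force: 0.0
```

```bash
python3 go.py 455.4 55.2 120 135.4; python3 -c "
from h import *
cv2.imwrite('pics/t9.png',cv2.resize(env.capture('wrist'),None,fx=1.5,fy=1.5)[...,::-1])"
```

```text
turn -23.03 shift [-0.089 -1.405  0.006] now [640.1 267.8 121.3] 29.8 q [21. 22. 95. -0. 63. 81.] t 25.5
```

View pics/t9.png

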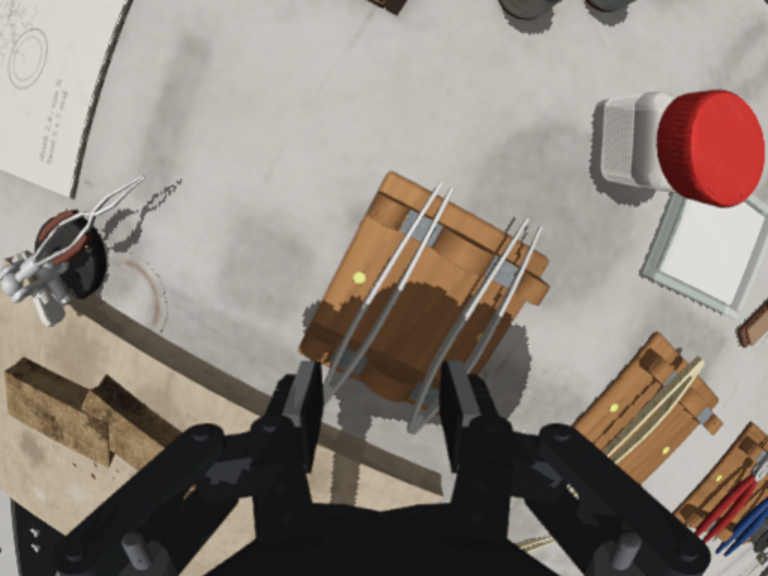

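The steel tweezers lie in the free notch, parallel to the fixed pair. Next are the brass ones, with the long turn done in the air.

>>> carry_out(moves=[[0,0,0,0,0,-1,0.5],[0,0,0,0,0,-1,0.5],[0,0,0,0,0,-1,0.5],[0,0,0,0,0,-1,0.5],[0,0,0,0,0,-1,0.5],[0,0,0,0,0,-1,0.5],[0,0,0,0,0,-1,0.5],[0,0,0,0,0,-1,0.5],[0,0,0,0,0,-1,0.5],[0,0,0,0,0,-1,0.5]])

```text
clock: 26.55
ee_pos: [640.1, 267.8, 121.1]
tcp_rot: [[0.249, 0.969, 0.001], [0.969, -0.249, 0.0], [0.0, 0.0, -1.0]]
wrist_force: [-0.1, 1.0, 0.1]
gripper_width: 0.503
grasp_force: 0.0
```

>>> carry_out(moves=[[0,0,0,0,0,-1,0.5],[0,0,0,0,0,-1,0.5],[0,0,0,0,0,-1,0.5],[0,0,0,0,0,-1,0.5],[0,0,0,0,0,-1,0.5],[0,0,0,0,0,-1,0.5],[0,0,0,0,0,-1,0.5],[0,0,0,0,0,-1,0.5],[0,0,0,0,0,-1,0.5],[0,0,0,0,0,-1,0.5]])

```text
clock: 27.55
ee_pos: [640.1, 267.7, 121.1]
tcp_rot: [[-0.521, 0.853, 0.0], [0.853, 0.521, 0.0], [-0.0, 0.0, -1.0]]
wrist_force: [0.7, 0.8, 0.4]
gripper_width: 0.5
grasp_force: 0.0
```

>>> carry_out(moves=[[0,0,0,0,0,-1,0.5],[0,0,0,0,0,-1,0.5],[0,0,0,0,0,-1,0.5],[-0.01,-0.2,0,0,0,0,0.5],[-0.01,-0.2,0,0,0,0,0.5],[-0.01,-0.2,0,0,0,0,0.5],[-0.01,-0.2,0,0,0,0,0.5],[-0.01,-0.2,0,0,0,0,0.5],[-0.02,-0.2,0,0,0,0,0.5],[-0.02,-0.16,0,0,0,0,0.5]])

```text
clock: 28.55
ee_pos: [459.0, 61.2, 120.9]
tcp_rot: [[-0.707, 0.707, 0.0], [0.707, 0.707, -0.0], [-0.0, -0.0, -1.0]]
wrist_force: [0.5, 0.1, 0.4]
gripper_width: 0.5
grasp_force: 0.0
```

```bash
python3 go.py 455.4 55.2 3 135.4
```

```text
turn -0.09 shift [-0.008 -0.034  0.589] now [459.   61.2 120.9] 135.0 q [  5.  -2. 124.  -0.  59. -40.] t 28.55
```

>>> carry_out(moves=[[-0.005,-0.03,0.1,0,0,-0.08,0.5],[0,0,0.1,0,0,0,0.5],[0,0,0.08,0,0,0,0.5],[0,0,0,0,0,0,0.5],[0,0,0,0,0,0,0.5],[0,0,0,0,0,0,0.5],[0,0,0,0,0,0,0.5],[0,0,0,0,0,0,0.5],[0,0,0,0,0,0,0.5],[0,0,0,0,0,0,0.5]])

```text
clock: 29.55
ee_pos: [457.2, 57.5, 64.7]
tcp_rot: [[-0.712, 0.702, 0.0], [0.702, 0.712, 0.0], [-0.0, 0.0, -1.0]]
wrist_force: [-0.2, -0.3, -0.2]
gripper_width: 0.501
grasp_force: 0.0
```

```bash
python3 go.py 455.4 55.2 3 135.4
```

```text
turn 0.01 shift [-0.002 -0.015  0.309] now [457.2  57.5  64.7] 135.4 q [  4.   2. 126.  -0.  52. -41.] t 29.55
```

>>> carry_out(moves=[[0,-0.015,0.1,0,0,0,0.5],[0,0,0.1,0,0,0,0.5],[0,0,0.07,0,0,0,0.5],[0,0,0.037,0,0,0,0.5],[0,0,0,0,0,0,0.5],[0,0,0,0,0,0,0.4],[0,0,0,0,0,0,0.2],[0,0,0,0,0,0,0],[0,0,0,0,0,0,0],[0,0,0,0,0,0,0]])

```text
clock: 30.55
ee_pos: [456.0, 55.4, 4.0]
tcp_rot: [[-0.712, 0.702, 0.002], [0.702, 0.712, 0.0], [-0.001, 0.001, -1.0]]
wrist_force: [-0.9, 0.8, 5.7]
gripper_width: 0.159
grasp_force: 58.9
```

>>> carry_out(moves=[[0,0,0,0,0,0,0],[0,0,0,0,0,0,0],[0,0,-0.02,0,0,0,0],[0,0,-0.08,0,0,0,0],[0,0,-0.15,0,0,0,0],[0,0,-0.18,0,0,0,0],[0,0,0,0,0,-1,0],[0,0,0,0,0,-1,0],[0,0,0,0,0,-1,0],[0,0,0,0,0,-1,0]])

```text
clock: 31.55
ee_pos: [454.5, 55.3, 89.0]
tcp_rot: [[-0.898, 0.439, -0.0], [0.439, 0.898, 0.0], [0.0, -0.0, -1.0]]
wrist_force: [-0.2, -0.1, 0.0]
gripper_width: 0.157
grasp_force: 58.6
```

```bash
python3 go.py 635.7 -2.1 92 173.8
```

```text
turn -4.33 shift [-0.932 -0.188 -0.015] now [454.5  55.3  89. ] 154.0 q [  4.  -1. 126.   0.  55. -60.] t 31.55
```

>>> carry_out(moves=[[0,0,0,0,0,-1,0],[0,0,0,0,0,-1,0],[0,0,0,0,0,-1,0],[0,0,0,0,0,-0.9,0],[0,0,0,0,0,-0.43,0],[-0.18,-0.036,0,0,0,0,0],[-0.2,-0.04,0,0,0,0,0],[-0.2,-0.04,0,0,0,0,0],[-0.2,-0.04,0,0,0,0,0],[-0.15,-0.032,0,0,0,0,0]])

```text
clock: 32.55
ee_pos: [637.6, -3.5, 88.8]
tcp_rot: [[-0.994, 0.112, 0.0], [0.112, 0.994, -0.0], [-0.0, -0.0, -1.0]]
wrist_force: [0.8, -0.1, 0.3]
gripper_width: 0.159
grasp_force: 58.6
```

>>> carry_out(moves=[[0,0,0.06,0,0,0,0],[0,0,0.05,0,0,0,0],[0,0,0,0,0,0,0],[0,0,0,0,0,0,0],[0,0,0,0,0,0,0],[0,0,0,0,0,0,0],[0,0,0,0,0,0,0],[0,0,0,0,0,0,0],[0,0,0,0,0,0,0],[0,0,0,0,0,0,0]])

```text
clock: 33.55
ee_pos: [635.7, -2.7, 67.2]
tcp_rot: [[-0.994, 0.111, 0.0], [0.111, 0.994, -0.0], [-0.0, 0.0, -1.0]]
wrist_force: [0.4, 0.2, 0.9]
gripper_width: 0.159
grasp_force: 58.6
```

```bash
python3 go.py 635.7 -2.1 28 173.8; python3 -c "
from h import *
im=env.capture('wrist')[...,::-1];cv2.imwrite('pics/w10.png',im)
cv2.imwrite('pics/w10c.png',cv2.resize(im[100:300,130:380],None,fx=3,fy=3,interpolation=2))"
```

```text
turn -0.04 shift [0.    0.003 0.196] now [635.7  -2.7  67.2] 173.6 q [ -2.  19. 105.   0.  56. -86.] t 33.55
```

View pics/w10c.png

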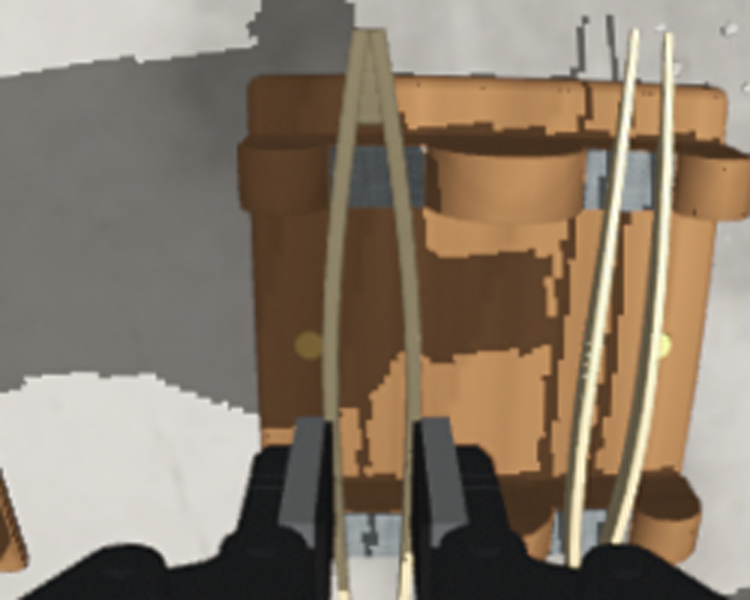

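The brass tweezers are over the free notch. The comb floor spans crop columns 330–427, centred at (378,178), and the tweezers' end is at (369,30). I'll check the lateral fit.

Run:
```python
from h import *
s=env.state();R=s["tcp_rot"]
for uv,z in(((378,178),24),((369,30),70),((376,535),24)):
    p=wray([np.array(uv)/3+[130,100]],z)[0];print(np.round(p,1),np.round(R.T@(p-s["ee_pos"]),1))
```

```text
[594.2   4.2  24. ] [41.9  2.3 43.1]
[561.1   6.1  70. ] [75.   0.5 -2.9]
[683.6  -6.   24. ] [-48.    2.   43.1]
```

>>> carry_out(moves=[[-0.007,0.007,0.04,0,0,0,0],[0,0,0.06,0,0,0,0],[0,0,0.05,0,0,0,0],[0,0,0.03,0,0,0,0],[0,0,0.018,0,0,0,0],[0,0,0,0,0,0,0],[0,0,0,0,0,0,0],[0,0,0,0,0,0,0],[0,0,0,0,0,0,0],[0,0,0,0,0,0,0]])

```text
clock: 34.6
ee_pos: [637.1, -1.5, 27.5]
tcp_rot: [[-0.994, 0.111, -0.0], [0.111, 0.994, 0.0], [0.0, 0.0, -1.0]]
wrist_force: [-0.3, -0.4, 0.7]
gripper_width: 0.161
grasp_force: 58.9
```

>>> carry_out(moves=[[0,0,0,0,0,0,0.18],[0,0,0,0,0,0,0.22],[0,0,0,0,0,0,0.3],[0,0,0,0,0,0,0.4],[0,0,0,0,0,0,0.4],[0,0,0,0,0,0,0.4],[0,0,-0.04,0,0,0,0.4],[0,0,-0.1,0,0,0,0.4],[0,0,-0.15,0,0,0,0.4],[0,0,-0.2,0,0,0,0.4]])

```text
clock: 35.6
ee_pos: [635.4, -1.4, 124.8]
tcp_rot: [[-0.994, 0.111, -0.004], [0.111, 0.994, 0.0], [0.004, -0.0, -1.0]]
wrist_force: [1.0, -1.0, -0.2]
gripper_width: 0.402
grasp_force: 0.0
```

>>> carry_out(moves=[[0.2,0,-0.1,0,0,0,0.4],[0.2,0,-0.1,0,0,0,0.4],[0.2,0,-0.1,0,0,0,0.4],[0.2,0,-0.1,0,0,0,0.4],[0.1,0,0,0,0,0,0.4],[0,0,0,0,0,0,0.4],[0,0,0,0,0,0,0.4],[0,0,0,0,0,0,0.4],[0,0,0,0,0,0,0.4],[0,0,0,0,0,0,0.4]])

```text
clock: 36.6
ee_pos: [458.8, 18.4, 205.0]
tcp_rot: [[-0.994, 0.111, -0.001], [0.111, 0.994, 0.0], [0.001, -0.0, -1.0]]
wrist_force: [-0.3, -0.4, 1.2]
gripper_width: 0.402
grasp_force: 0.0
```

```bash
python3 -c "
from h import *
im=env.capture('top')[...,::-1]
cv2.imwrite('pics/t11.png',cv2.resize(im[125:240,125:365],None,fx=3.3,fy=3.3,interpolation=2));print(env.state()['ee_pos'])"
```

```text
[458.66333722  18.44882629 204.98566634]
```

View pics/t11.png

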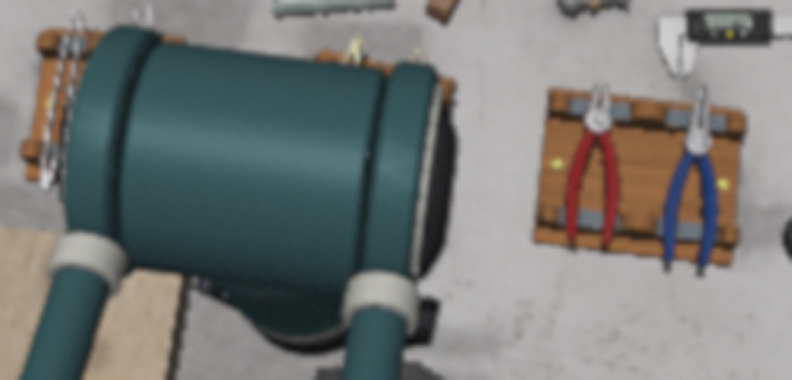

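The pliers are both centred in their notches, but the arm hides the brass rest. I've now viewed 16 pictures, which is over the limit of 14, so I won't view any more. I'll move the arm aside and check the tweezers numerically.

>>> carry_out(moves=[[0,-0.2,0,0,0,0,0.4],[0,-0.2,0,0,0,0,0.4],[0,-0.2,0,0,0,0,0.4],[0,-0.2,0,0,0,0,0.4],[0,-0.2,0,0,0,0,0.4],[0,-0.2,0,0,0,0,0.4],[0,-0.2,0,0,0,0,0.4],[0,-0.2,0,0,0,0,0.4],[0,-0.2,0,0,0,0,0.4],[0,0,0,0,0,0,0.4]])

```text
clock: 37.65
ee_pos: [417.8, -343.8, 205.2]
tcp_rot: [[-0.993, 0.115, -0.0], [0.115, 0.993, -0.002], [0.0, -0.002, -1.0]]
wrist_force: [0.5, 1.2, -0.5]
gripper_width: 0.399
grasp_force: 0.0
```

Run:
```python
from h import *
o=cv2.imread("pics/top0.png");im=env.capture("top")[...,::-1];cv2.imwrite("pics/t12.png",im)
d=cv2.absdiff(im,o).max(2)
b=im.astype(int).sum(2)-o.astype(int).sum(2)
# fresh bright pixels (tool on wood) = change within each rest window
for k,(x0,x1,y0,y1),(c,yaw) in(("steel",(130,162,125,192),((639.3,267.2),2.3)),("brass",(235,268,130,200),((636.3,-2),-6.2))):
    m=np.zeros_like(d);m[y0:y1,x0:x1]=(d[y0:y1,x0:x1]>28)
    n,l,st,_=cv2.connectedComponentsWithStats(cv2.morphologyEx(m,cv2.MORPH_CLOSE,np.ones((5,5))));i=1+st[1:,4].argmax()
    p=ray("top",np.argwhere(l==i)[:,::-1],29);t=np.radians(yaw);q=(p[:,:2]-c)@np.array([[np.cos(t),-np.sin(t)],[np.sin(t),np.cos(t)]])
    print(k,st[i],axis(p),"local mid",np.round((q.min(0)+q.max(0))/2,1),"ext",np.round(np.ptp(q,0),1))
```

```text
steel [136 139  14  47 320] (array([618.5, 264.5]), 1.4, array([124.3,  27.1])) local mid [-20.9  -1.7] ext [124.4  27.7]
brass [239 146  15  52 346] (array([623.7,  -1.4]), -6.4, array([137.3,  23.7])) local mid [-12.6  -0.7] ext [137.4  23.7]
```

```bash
python3 -c "
from plant import env
print(env.sign_off())"
```

```text
the job is handed in; nothing more can be done
None
```

All four tools are back in their notches and the job is handed in at about 38 s, with no verdict returned; the brass pair's seating was checked only by calculation, because I had already viewed 16 pictures, over the limit of 14.

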